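# Clear the carton and flip the parts bin open

### The arm

A 6-joint arm with a two-finger parallel gripper is mounted at the origin on the work surface. World frame = base frame: x ahead of the robot, y to its left, z up, the work surface at z = 0. Lengths are in mm, angles in rad, forces in N, time in s.
With the tool pointing down it reaches from about 375 to 900 mm from the base axis. Payload 3.1 kg.
Tool frame: the origin (TCP) lies between the finger pads; the fingertips stand arm.tips_ahead ahead of it and the grasp point (between the pads) lies 8 mm behind it (arm.tips_ahead is the distance from the TCP to the fingertips, in mm); z points along the fingers, y is the line along which they close (so a half turn about z gives the same grasp; the last joint's range is limited). The gripper opens to 85 mm and grips with 20 to 120 N. Pads are 22 mm wide; open, the fingers measure 114 mm over their backs; the gripper's body (76 mm by 85 mm) begins 54 mm behind the grasp point. The pads swing forward as they close: fully open they stand 13 mm farther back than shut.
Start: joints at [1.071, 0.527, 1.433, -0, 1.181, -0.178], TCP at [197.038, 593.105, 242.31] pointing down, gripper open.
Joint ranges: [-3.08, 3.08], [-0.75, 2.2], [0.22, 2.44], [-1.43, 4.57], [0, 2.65], [-2.85, 2.85]. Speed limits (rad/s): [2.79, 2.79, 3.14, 3.14, 3.14, 3.14].

### API

Orientations are given as a unit quaternion [x, y, z, w].
In Python, from plant import arm, snapshot, order gives the robot as it stands.
- The arm moves only by the tool send_rows, never from a script. Its argument "deltas" is a list of rows, each a list of 7 numbers: the turn, a rotation vector about the tool's x, y, z in units of 5 degrees (1.0 is 5 degrees), then the shift along the tool's x, y, z in units of 50 mm (1.0 is 50 mm), then the gripper's target within -1 to 1 (shut at 1, half-way at 0, fully open at -1). In form: [[rx, ry, rz, tx, ty, tz, grip], ...]. A call has 1 to 20 rows; each row is the pose to reach, as a shift and turn from the pose commanded when the call began, along the tool's axes at that moment; what a row does not reach only later rows make up. A row lasts 1/8 s, in which the tool goes at most 62.5 mm and 10.7 degrees, less where a joint would pass 70% of its speed; a pose out of reach is approached as far as the arm can. A call with a gripper value outside its range is refused whole. The fingers move at their own pace and stop on an object; "newtons" is the grip in N (left out, the last holds). Time passes only in rows, so rows that repeat a pose let the fingers close. It gives the time, the measured TCP pose, the force, the opening and the grip force at its end, in the units of the state.
- arm.read_state(): the state, without advancing time (a new reading comes with each control period).
- snapshot(name): name is "scene" or "top"; returns a dict with "frame" (480x640x3 uint8, red, green, blue), "z_map" (480x640 float32, mm along the optical axis (not along the pixel's ray), 0 where there is no reading), "camera_matrix" (3x3 intrinsics, pixels), "R" (3x3) and "t" (3): a world point X has camera coordinates R X + t. Camera axes: x right, y down, z forward; pixel columns grow to the right and rows downward; lengths in mm; the calibration is good to about 2 mm. A picture is of the moment at which its call begins.
- order.finish_job(): hands the job in; it is judged then, once.
The state is a dict: "time_s": time; "joint_pos": joint angles; "joint_vel": joint speeds; "joint_torque": joint torques, N m; "ee_pos": TCP position; "ee_rot": TCP orientation; "wrist_force": force on the tool from outside, world axes, zero at the start; "torque": the same for the moment, N m; "grip_width": finger opening in mm; "finger_force": force on a finger pad.
Only numpy, scipy, OpenCV 4.12 (cv2) and the standard library are available. Lean on these libraries where they do the work, as an engineer would, in place of code of your own. Each camera call takes 0.05 s, during which the arm holds its last target. There are 200 camera calls.

### The job

A small carton blocks the front of the wider of the two flip-top parts bins. First push the carton along the bench, to whichever side is free, until no part of it stands in front of the wide bin; then put the fingertips under the bin's overhanging front lip and flip its lid up and over past upright, so that it leans back and stays open by itself. Work gently with the outside of the fingers: do not pinch or pick anything up, keep the carton standing on the bench, leave the narrow bin shut and do not disturb anything else.

Things in the scene. Friction and masses are not known exactly. Their poses are not given: they have to be found in the camera images.
- wide_bin: the wide flip-top bin of blue plastic, fixed to the bench: 90 mm deep (its x), 160 mm wide (its y), 80 mm high; origin at the centre of its underside. Its own -x is its front, turned towards the robot (within 0.3 rad); its +y is to the left as the robot sees it
- wide_bin_lid (a joint): angle of the wide bin's lid in rad: 0 shut, 1.57 upright, stop at 2.0 (leaning back, away from the robot). The lid hinges freely on the bin's far top rim and falls shut from before upright, falls open from beyond it; it weighs 0.12 to 0.26 kg
- wide_bin_hinge (a point): middle of the wide bin's hinge line: 45 mm behind the bin's centre and 81 mm above the bench. The hinge line runs along the bin's y
- wide_bin_lip (a point): middle of the lower front edge of the wide bin's lid; moves with the lid. The lid is a flat plate 125 mm long from hinge to front edge, 164 mm wide and 6 mm thick; when shut its underside is 81 mm above the bench and it overhangs the bin's front wall by 30 mm, open from below
- narrow_bin: the other flip-top bin, alike but only 95 mm wide (same depth, height and lid length), fixed on the other side of the bench's middle; stays shut; origin at the centre of its underside
- narrow_bin_lid (a joint): angle of the narrow bin's lid in rad, 0 shut; must stay shut
- carton: origin at the centre of its underside; same carton as point carton_mid, which see
- carton_mid (a point): centre (half-way up) of the loose carton of brown cardboard, 50 mm deep (its x), 70 mm wide (its y), 70 mm high, 0.2 to 0.42 kg, standing on the bench in front of the wide bin, about 30 to 45 mm short of the lip; its axes are within 0.12 rad of the bin's. Push it low, or it tips
- jar: small screw-top jar, 44 mm across, 80 mm high, standing between the bins; bystander, origin at its underside
- tape_roll: roll of tape lying flat, 80 mm across, 25 mm high, between the bins' fronts; bystander, origin at the centre of its underside
- screwdriver: screwdriver lying on the bench at the robot's right; bystander
- spare_carton: larger cardboard carton, 100 x 130 x 70 mm high, at the robot's right, away from the bins; bystander, origin at its underside
- parts_tray: grey open tray with one divider, 150 x 200 x 50 mm high, at the robot's left; bystander, origin at its underside
- heat_sink: finned aluminium heat sink, 40 x 40 x 25 mm, beyond the bins; bystander, origin at its underside
- mug: white mug, 80 mm across, 90 mm high, at the robot's left; bystander, origin at its underside

How it is judged:
By the outcome, as a careful person would: the job done as asked, in the order asked, and still so for the second after the job is handed in, with the robot touching nothing.
It also fails if it takes over 58 s, if anything falls off the work surface, if the arm or the gripper's body presses on something with over 40 N, if the wrist force passes 120 N, or if a joint passes its speed limit or range.

## Working session

There is one attempt and no reset: what is moved stays moved. The work goes in short steps, Python scripts to look and compute and a tool call to move; the robot and the scene stay as the last step left them, time stands still between calls to the robot, and variables do not carry over. Pictures are saved under pics/ and viewed, at most 10 in all, crops included, and the job is handed in when it is done.

Besides the shell and the picture viewer there is one more tool, called after "Emit:" as name([rows], argument=value, ...), one row to a line, values as JSON. send_rows: Moves the arm, as the interface text tells. Its arguments: {"type":"object","properties":{"deltas":{"type":"array","items":{"type":"array","items":{"type":"number"}}},"newtons":{"type":"number"}},"required":["deltas"]}

```bash
mkdir -p pics; ls; cat > h.py <<'E'
import numpy as np, cv2
from plant import arm, snapshot, order
def snap(n):
    s=snapshot(n); return s
def world(s):
    z=s["z_map"]; K=s["camera_matrix"]; v,u=np.mgrid[:480,:640]
    c=np.stack([(u-K[0,2])/K[0,0]*z,(v-K[1,2])/K[1,1]*z,z],-1)
    w=(c-s["t"])@s["R"]; w[z==0]=np.nan
    return w
E
python3 - <<'E'
from h import *
for n in("top","scene"):
    s=snap(n); cv2.imwrite(f"pics/{n}0.png",s["frame"][...,::-1]); np.savez(f"{n}0.npz",**s)
    print(n,s["camera_matrix"][0],s["R"].round(2).tolist(),s["t"])
print(arm.read_state(),arm.tips_ahead)
E
```

```text
pics
top [446.08757039   0.         319.38310362] [[0.02, -1.0, -0.0], [-0.98, -0.02, -0.2], [0.2, 0.01, -0.98]] [5.04842448e-01 5.87083889e+02 1.28427910e+03]
scene [495.9383531   0.        317.3911274] [[-0.77, 0.64, 0.0], [0.48, 0.59, -0.65], [-0.41, -0.5, -0.76]] [ 433.79286609 -215.14670993 1568.15986998]
{'time_s': 0.1, 'joint_pos': array([ 1.07146845e+00,  5.28399590e-01,  1.43379353e+00, -5.70690991e-05,
        1.18140718e+00, -1.78489055e-01]), 'joint_vel': array([-3.99972267e-05, -1.44561498e-03, -1.30826522e-03, -1.84710896e-04,
        1.99114509e-04, -6.79022663e-04]), 'joint_torque': array([-3.33977559e-04, -4.43301415e+01, -1.78584892e+01, -2.81104340e-04,
        3.90248839e-03,  1.50605979e-05]), 'ee_pos': array([196.77168739, 592.54510296, 241.40908615]), 'ee_rot': array([ 1.59721449e-01,  9.87161613e-01, -9.55498205e-04, -3.08842840e-04]), 'wrist_force': array([-0.03153526, -0.36575345, -0.11655644]), 'torque': array([0.02746731, 0.013647  , 0.02285175]), 'finger_force': 0.0, 'grip_width': 85.4628119268613} 11.0
```

View pics/top0.png

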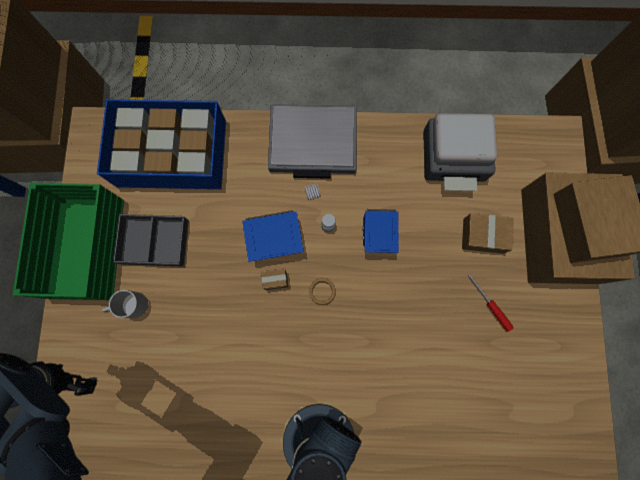

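View pics/scene0.png

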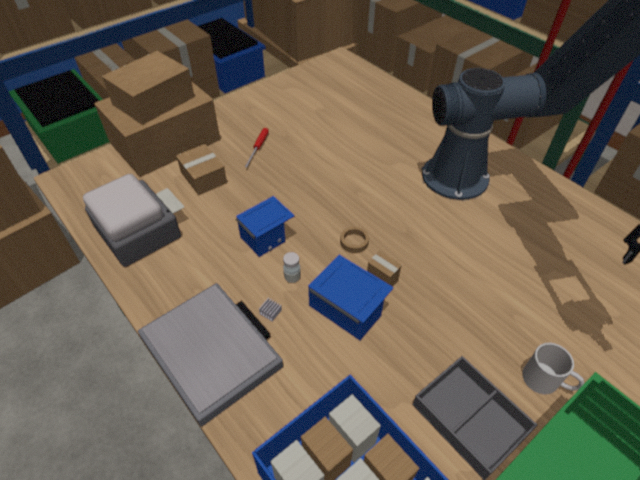

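The wide bin's lid is at about (273,236) in the top view. The carton is in front of it at (274,279), the tape at (322,292) and the jar at (328,222), both on the right. The left side (+y) is free, with the mug at (125,303) well away.

```bash
cat >> h.py <<'E'
def rect(P):
    r=cv2.minAreaRect(P[:,:2].astype(np.float32)); return cv2.boxPoints(r).round(1).tolist(), np.round(r[0],1).tolist(), np.round(r[1],1).tolist()
E
python3 - <<'E'
from h import *
s=np.load("top0.npz"); w=world(s); f=s["frame"].astype(int); z=w[...,2]
v,u=np.mgrid[:480,:640]
def rep(n,m,box):
    a,b,c,d=box; m=m&(u>a)&(u<b)&(v>c)&(v<d)
    m=cv2.morphologyEx(m.astype(np.uint8),cv2.MORPH_OPEN,np.ones((3,3)))>0
    P=w[m]; print(n,len(P),"z",np.nanmedian(P[:,2]).round(1),rect(P))
blue=(f[...,2]>f[...,0]+60)
rep("wide",blue&(z>78)&(z<98),(235,315,200,270))
rep("narrow",blue&(z>78)&(z<98),(350,410,200,270))
rep("carton",(z>60)&(z<80)&~blue,(250,300,262,300))
rep("tape",(z>15)&(z<40),(305,345,272,312))
rep("jar",(z>70)&(z<95),(315,345,205,240))
rep("mug",(z>60)&(z<105),(95,160,285,330))
rep("tray",(z>30)&(z<65),(110,195,205,275))
E
```

```text
wide 2255 z 87.1 ([[503.8999938964844, 218.1999969482422], [537.2000122070312, 59.099998474121094], [660.2000122070312, 84.80000305175781], [626.9000244140625, 243.89999389648438]], [582.1, 151.5], [125.7, 162.6])
narrow 1349 z 86.9 ([[539.7999877929688, -216.39999389648438], [665.5999755859375, -217.10000610351562], [666.0999755859375, -121.5], [540.4000244140625, -120.80000305175781]], [603.0, -168.9], [95.6, 125.8])
carton 416 z 70.2 ([[428.70001220703125, 175.0], [439.79998779296875, 105.5999984741211], [489.6000061035156, 113.5], [478.5, 183.0]], [459.2, 144.3], [50.4, 70.4])
tape 242 z 25.2 ([[390.29998779296875, 39.900001525878906], [392.20001220703125, -35.79999923706055], [467.79998779296875, -33.900001525878906], [465.8999938964844, 41.79999923706055]], [429.0, 3.0], [75.6, 75.7])
jar 138 z 79.7 ([[614.4000244140625, 5.400000095367432], [615.2000122070312, -30.5], [653.5999755859375, -29.600000381469727], [652.7000122070312, 6.300000190734863]], [634.0, -12.1], [38.4, 35.9])
mug 428 z 81.1 ([[330.79998779296875, 537.5999755859375], [405.1000061035156, 524.7000122070312], [425.79998779296875, 644.0999755859375], [351.3999938964844, 657.0]], [378.3, 590.9], [121.1, 75.5])
tray 956 z 44.4 ([[495.5, 429.3999938964844], [672.5999755859375, 425.70001220703125], [677.0999755859375, 646.0], [500.1000061035156, 649.7000122070312]], [586.3, 537.7], [220.3, 177.1])
```

```bash
cat >> h.py <<'E'
from scipy.spatial.transform import Rotation as Ro
yaw=0.206; F=np.array([520.5,138.7,0]); ex=np.array([np.cos(yaw),np.sin(yaw),0]); ey=np.array([-ex[1],ex[0],0]); Z=np.array([0,0,1.])
def W(x,y,z): return F+x*ex+y*ey+z*Z          # bin frame: origin under middle of shut lip
def B(p): d=np.array(p)-F; return np.array([d@ex,d@ey,d[2]]).round(1)
def push_R(t): z=-np.cos(t)*Z+np.sin(t)*ey; return np.c_[np.cross(ex,z),ex,z]
def flip_R(p,s=1): z=np.cos(p)*ex-np.sin(p)*Z; y=s*ey; return np.c_[np.cross(y,z),y,z]
def row(p,R):                                  # TCP goal -> row
    st=arm.read_state(); R0=Ro.from_quat(st["ee_rot"]).as_matrix()
    return (Ro.from_matrix(R0.T@R).as_rotvec()/np.radians(5)).round(2).tolist()+(R0.T@(p-st["ee_pos"])/50).round(2).tolist()
def st():
    s=arm.read_state(); print("t",round(s["time_s"],2),"TCP",s["ee_pos"].round(1),"bin",B(s["ee_pos"]),"F",s["wrist_force"].round(1),"w",round(s["grip_width"],1),"q",s["joint_pos"].round(3).tolist(),"tips",arm.tips_ahead)
E
python3 - <<'E'
from h import *
print(W(-59,-50,140),row(W(-59,-50,140),push_R(np.radians(12))))
E
```

```text
[472.9747472   77.68893259 140.        ] [-1.27, 2.19, 11.92, -8.49, -8.03, 2.04]
```

Emit:
send_rows([
  [0, 0, 6, -4.2, -4, 0.6, 0.5],
  [0, 0, 6, -4.2, -4, 0.6, 0.5],
  [0, 0, 6, -4.2, -4, 0.6, 0.5],
  [0, 0, 6, -4.2, -4, 0.6, 0.5],
  [0, 0, 6, -4.2, -4, 0.6, 0.5],
  [-1.27, 2.19, 11.92, -8.49, -8.03, 2.04, 0.5],
  [-1.27, 2.19, 11.92, -8.49, -8.03, 2.04, 0.5],
  [-1.27, 2.19, 11.92, -8.49, -8.03, 2.04, 0.5],
  [-1.27, 2.19, 11.92, -8.49, -8.03, 2.04, 0.5],
  [-1.27, 2.19, 11.92, -8.49, -8.03, 2.04, 0.5],
  [-1.27, 2.19, 11.92, -8.49, -8.03, 2.04, 0.5],
  [-1.27, 2.19, 11.92, -8.49, -8.03, 2.04, 0.5],
  [-1.27, 2.19, 11.92, -8.49, -8.03, 2.04, 0.5],
  [-1.27, 2.19, 11.92, -8.49, -8.03, 2.04, 0.5],
])

```text
time_s: 1.85
ee_pos: [472.6, 79.5, 140.7]
ee_rot: [0.626, 0.772, 0.067, -0.082]
wrist_force: [0.0, -0.4, 1.0]
grip_width: 21.5
finger_force: 0.0
```

```bash
python3 - <<'E'
from h import *
st()
s=snap("scene"); cv2.imwrite("pics/s1.png",cv2.resize(s["frame"][120:360,230:550,::-1],(800,600)))
w=world(s); b=(w-F)@np.c_[ex,ey,Z]
m=(abs(b[...,0]+59)<60)&(abs(b[...,1]+50)<45)&(b[...,2]>95)&(b[...,2]<190)
P=b[m]; 
for z0 in range(95,190,10):
    q=P[(P[:,2]>=z0)&(P[:,2]<z0+10)]
    if len(q): print(z0,len(q),q.min(0).round(),q.max(0).round())
print(row(W(-59,-50,45),push_R(np.radians(12))))
E
```

```text
t 1.85 TCP [472.6  79.5 140.7] bin [-59.  -48.2 140.7] F [ 0.  -0.4  1. ] w 21.5 q [-0.188, 0.517, 1.88, 0.262, 0.844, -0.58] tips 11.0
125 11 [-73. -53. 129.] [-40. -36. 135.]
135 45 [-74. -55. 135.] [-33. -34. 145.]
145 54 [-80. -56. 145.] [-33. -36. 155.]
155 42 [-82. -57. 155.] [-32. -39. 165.]
165 41 [-84. -56. 165.] [-32. -40. 175.]
175 92 [-100.  -69.  175.] [-13. -41. 185.]
185 38 [-107.  -66.  185.] [-12. -43. 190.]
[0.01, -0.02, 0.02, -0.43, -0.0, 1.86]
```

View pics/s1.png

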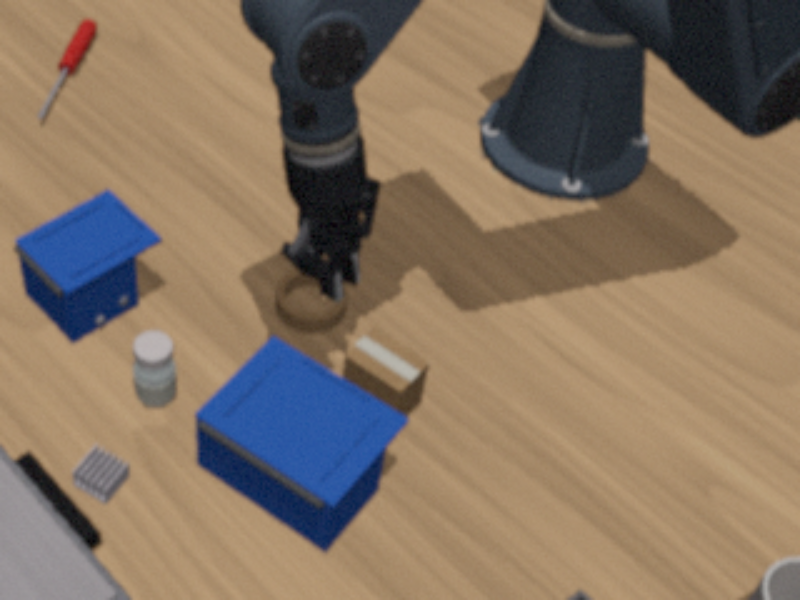

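The gripper hangs at about (335,270) in the crop, right of the carton at (385,375), clear of the tape at (310,300). The tip height matches the state. I'll descend next.

```bash
python3 - <<'E'
from h import *
R=push_R(np.radians(12))
print(row(W(-59,-50,28),R)); print("push dir per 10mm in tool", (R.T@ey/5).round(3))
E
```

```text
[0.01, -0.02, 0.02, -0.5, -0.0, 2.2]
push dir per 10mm in tool [0.196 0.    0.042]
```

Emit:
send_rows([
  [0, 0, 0, -0.25, 0, 1.1, 0.5],
  [0, 0, 0, -0.4, 0, 1.8, 0.5],
  [0, 0, 0, -0.5, 0, 2.2, 0.5],
  [0, 0, 0, -0.5, 0, 2.2, 0.5],
  [0, 0, 0, -0.5, 0, 2.2, 0.5],
])

```text
time_s: 2.52
ee_pos: [474.0, 77.2, 28.2]
ee_rot: [0.627, 0.772, 0.067, -0.081]
wrist_force: [0.5, -0.2, 0.9]
grip_width: 21.1
finger_force: 0.0
```

```bash
python3 - <<'E'
from h import *
st(); print(row(W(-59,30,28),push_R(np.radians(12))))
E
```

```text
t 2.52 TCP [474.   77.2  28.2] bin [-58.1 -50.7  28.2] F [ 0.5 -0.2  0.9] w 21.1 q [-0.192, 0.74, 1.929, 0.359, 0.584, -0.71] tips 11.0
[0.02, -0.01, 0.01, 1.58, -0.02, 0.34]
```

Push halfway, slowly (about 5 mm per row after contact).

Emit:
send_rows([
  [0, 0, 0, 0.15, 0, 0.03, 0.5],
  [0, 0, 0, 0.25, 0, 0.05, 0.5],
  [0, 0, 0, 0.35, 0, 0.07, 0.5],
  [0, 0, 0, 0.45, -0.01, 0.1, 0.5],
  [0, 0, 0, 0.55, -0.01, 0.12, 0.5],
  [0, 0, 0, 0.65, -0.01, 0.14, 0.5],
  [0, 0, 0, 0.75, -0.01, 0.16, 0.5],
  [0, 0, 0, 0.85, -0.01, 0.18, 0.5],
  [0, 0, 0, 0.95, -0.02, 0.2, 0.5],
  [0, 0, 0, 1.05, -0.02, 0.22, 0.5],
  [0, 0, 0, 1.15, -0.02, 0.24, 0.5],
  [0, 0, 0, 1.25, -0.02, 0.26, 0.5],
  [0, 0, 0, 1.35, -0.02, 0.28, 0.5],
  [0, 0, 0, 1.45, -0.02, 0.3, 0.5],
  [0, 0, 0, 1.5, -0.02, 0.31, 0.5],
])

```text
time_s: 4.4
ee_pos: [456.8, 152.0, 28.0]
ee_rot: [0.627, 0.772, 0.067, -0.082]
wrist_force: [-0.1, -0.0, -1.5]
grip_width: 21.5
finger_force: 0.6
```

```bash
cat >> h.py <<'E'
def carton(s):
    w=world(s); f=s["frame"].astype(int); b=(w-F)@np.c_[ex,ey,Z]
    m=(b[...,0]>-140)&(b[...,0]<-8)&(b[...,1]>-30)&(b[...,1]<240)&(b[...,2]>63)&(b[...,2]<77)&(f[...,0]>f[...,2]+15)
    m=cv2.morphologyEx(m.astype(np.uint8),cv2.MORPH_OPEN,np.ones((3,3)))>0
    print("carton(bin frame)",m.sum(),np.median(b[m][:,2]).round(1),rect(b[m]))
E
python3 - <<'E'
from h import *
st(); 
for n in("top","scene"): s=snap(n); carton(s)
cv2.imwrite("pics/s2.png",cv2.resize(s["frame"][120:360,230:550,::-1],(800,600)))
print(row(W(-59,92,28),push_R(np.radians(12))))
E
```

```text
t 4.4 TCP [456.8 152.   28. ] bin [-59.7  26.1  28. ] F [-0.1 -0.  -1.5] w 21.5 q [-0.038, 0.738, 1.949, 0.405, 0.543, -0.601] tips 11.0
carton(bin frame) 0 nan ([[0.0, 0.0], [0.0, 0.0], [0.0, 0.0], [0.0, 0.0]], [0.0, 0.0], [0.0, 0.0])
carton(bin frame) 384 70.0 ([[-89.80000305175781, 40.599998474121094], [-32.0, 39.900001525878906], [-31.200000762939453, 109.4000015258789], [-88.9000015258789, 110.0999984741211]], [-60.5, 75.0], [69.5, 57.8])
[0.0, -0.02, 0.0, 1.29, 0.01, 0.28]
  return _methods._mean(a, axis=axis, dtype=dtype,
  ret = ret.dtype.type(ret / rcount)
```

View pics/s2.png

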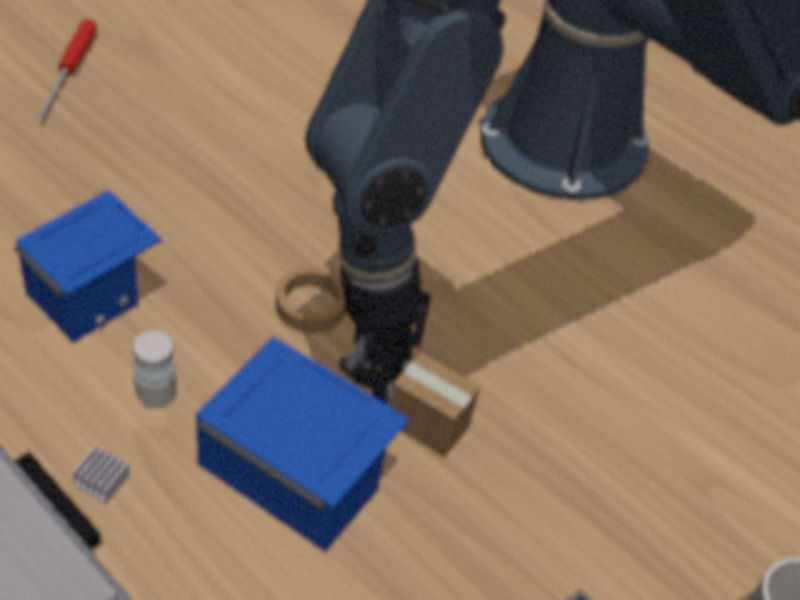

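The carton stands upright and square at crop (440,400), its right face at y'≈40. I'll push about 70 mm further.

Emit:
send_rows([
  [0, 0, 0, 0.1, 0, 0.02, 0.5],
  [0, 0, 0, 0.2, 0, 0.04, 0.5],
  [0, 0, 0, 0.3, 0, 0.06, 0.5],
  [0, 0, 0, 0.4, 0, 0.09, 0.5],
  [0, 0, 0, 0.5, 0, 0.11, 0.5],
  [0, 0, 0, 0.6, 0, 0.13, 0.5],
  [0, 0, 0, 0.7, 0, 0.15, 0.5],
  [0, 0, 0, 0.8, 0.01, 0.17, 0.5],
  [0, 0, 0, 0.9, 0.01, 0.19, 0.5],
  [0, 0, 0, 1.0, 0.01, 0.21, 0.5],
  [0, 0, 0, 1.1, 0.01, 0.24, 0.5],
  [0, 0, 0, 1.2, 0.01, 0.26, 0.5],
  [0, 0, 0, 1.3, 0.01, 0.28, 0.5],
  [0, 0, 0, 1.36, 0.01, 0.29, 0.5],
  [0, 0, 0, 1.4, 0.01, 0.3, 0.5],
  [0, 0, 0, 1.4, 0.01, 0.3, 0.5],
  [0, 0, 0, 1.2, 0, 0.2, 0.5],
  [0, 0, 0, 0.9, 0, 0.0, 0.5],
  [0, 0, 0, 0.9, 0, 0.0, 0.5],
])

```text
time_s: 6.88
ee_pos: [449.2, 193.3, 38.1]
ee_rot: [0.628, 0.771, 0.067, -0.081]
wrist_force: [0.0, -0.4, -0.9]
grip_width: 21.0
finger_force: 0.0
```

```bash
python3 - <<'E' 2>/dev/null
from h import *
st(); 
for n in("scene",): s=snap(n); carton(s)
# planar fit of kinematics is left to the arm; intermediate pose in front of bin
for p in (15,):
  R=flip_R(np.radians(p),1); R2=flip_R(np.radians(p),-1)
  print(row(W(-130,0,200),R),row(W(-130,0,200),R2))
print(row(W(-80,60,200),push_R(0)))
E
```

```text
t 6.88 TCP [449.2 193.3  38.1] bin [-58.7  68.   38.1] F [ 0.  -0.4 -0.9] w 21.0 q [0.051, 0.717, 1.943, 0.408, 0.55, -0.508] tips 11.0
carton(bin frame) 419 70.1 ([[-87.69999694824219, 180.6999969482422], [-87.19999694824219, 110.4000015258789], [-32.5, 110.80000305175781], [-33.099998474121094, 181.1999969482422]], [-60.1, 145.8], [54.6, 70.3])
[-10.17, -13.4, -16.66, -0.66, -1.41, -3.46] [-12.89, 9.78, 13.58, -0.66, -1.41, -3.46]
[0.02, -2.42, -0.03, 0.51, -0.41, -3.21]
```

The carton now spans y' = 110 to 181, clear of the bin (±82). Before posing for the lip I'll fit the arm's link lengths from the logged poses, to check which tool pitch it can reach.

```bash
cat > kin.py <<'E'
from h import *
from scipy.optimize import least_squares
def fk(q,k):
    h,d,L1,a,L2,L3=k; e=Ro.from_euler
    R0=e('z',q[0]);R1=R0*e('y',q[1]);R2=R1*e('y',q[2]);R3=R2*e('z',q[3]);R4=R3*e('y',q[4])
    p=R0.apply([0,d,h])+R1.apply([0,0,L1])+R2.apply([a,0,L2])+R4.apply([0,0,L3])
    return p,R4*e('z',q[5]+np.pi/2)
D=[([1.07147,.5284,1.43379,-.00006,1.18141,-.17849],[196.77,592.55,241.41],0),
([-.188,.517,1.88,.262,.844,-.58],[472.6,79.5,140.7],[.626,.772,.067,-.082]),
([-.192,.74,1.929,.359,.584,-.71],[474,77.2,28.2],0),
([-.038,.738,1.949,.405,.543,-.601],[456.8,152,28],0),
([.051,.717,1.943,.408,.55,-.508],[449.2,193.3,38.1],[.628,.771,.067,-.081])]
def fit(D):
    x0=[150,111,350,0,350,250]
    f=lambda k:np.r_[np.concatenate([fk(q,k)[0]-p for q,p,_ in D]),.003*(np.array(k)-x0)]
    r=least_squares(f,x0); return r.x,r.fun[:3*len(D)]
lo=np.array([-3.08,-.75,.22,-1.43,0,-2.85])+.03; hi=np.array([3.08,2.2,2.44,4.57,2.65,2.85])-.03
def ik(p,R,k,q0):
    def f(q): P,Q=fk(q,k); return np.r_[P-p,150*(Ro.from_matrix(R).inv()*Q).as_rotvec()]
    r=least_squares(f,np.clip(q0,lo,hi),bounds=(lo,hi)); return r.x,np.abs(r.fun).max()
E
python3 - <<'E'
from kin import *
k,r=fit(D); print(k.round(1),abs(r).max().round(2))
for q,p,o in D:
    if o: print(fk(q,k)[1].as_quat().round(3),o)
for name,pt in (("front",(-60,0,90)),("under",(5,0,60)),("up",(60,0,170)),("over",(140,0,190))):
  for pitch in (0,15,30,45,60):
    R=flip_R(np.radians(pitch),1); x=W(*pt)-11*R[:,2]
    q,e=ik(x,R,k,[.1,.6,1.9,0,.3,-1.5]); print(name,pitch,round(e,1),q.round(2))
E
```

```text
[273.8 111.  588.1 113.8 391.5 285.7] 0.19
[ 0.627  0.772  0.067 -0.082] [0.626, 0.772, 0.067, -0.082]
[ 0.628  0.771  0.067 -0.081] [0.628, 0.771, 0.067, -0.081]
front 0 166.8 [ 0.07  0.5   2.18 -1.4   0.03 -0.24]
front 15 130.8 [ 0.03  0.51  2.19  1.13  0.03 -2.82]
front 30 94.2 [ 0.03  0.52  2.19  1.11  0.03 -2.82]
front 45 57.7 [ 0.02  0.54  2.19  1.1   0.03 -2.82]
front 60 21.3 [ 0.02  0.55  2.19  1.08  0.04 -2.82]
under 0 166.1 [ 0.05  0.62  2.05  1.16  0.03 -2.82]
under 15 129.0 [ 0.05  0.63  2.05  1.14  0.03 -2.82]
under 30 91.9 [ 0.05  0.64  2.06  1.13  0.03 -2.82]
under 45 54.8 [ 0.04  0.65  2.06  1.11  0.03 -2.82]
under 60 17.9 [ 0.04  0.66  2.06  1.1   0.04 -2.82]
up 0 135.4 [ 0.06  0.45  2.01  1.18  0.03 -2.82]
up 15 98.2 [ 0.06  0.46  2.01  1.17  0.03 -2.82]
up 30 60.9 [ 0.06  0.47  2.02  1.15  0.03 -2.82]
up 45 24.2 [ 0.05  0.48  2.02  1.13  0.05 -2.82]
up 60 0.0 [ 0.02  0.47  1.96  0.44  0.22 -2.16]
over 0 122.8 [ 0.08  0.51  1.86  1.2   0.03 -2.82]
over 15 85.2 [ 0.08  0.52  1.87  1.18  0.03 -2.82]
over 30 47.6 [ 0.08  0.52  1.88  1.17  0.03 -2.82]
over 45 11.6 [ 0.05  0.52  1.88  1.14  0.09 -2.82]
over 60 0.0 [ 0.05  0.52  1.75  0.22  0.37 -1.91]
```

```bash
cat >> kin.py <<'E'
K,_=fit(D)
E
python3 - <<'E'
from kin import *
for s,q6 in((1,1.57),(-1,-1.57)):
 for name,pt in (("high",(-130,0,250)),("front",(-50,0,65)),("under",(12,0,65)),("up",(60,0,170)),("over",(150,0,190))):
  for pitch in (10,20,30):
    R=flip_R(np.radians(pitch),s); x=W(*pt)-11*R[:,2]
    q,e=ik(x,R,K,[.1,.6,1.9,3.14,1.0,q6]); wz=fk(np.r_[q],K)[0]-285.7*R[:,2]
    print(name,s,pitch,round(e,1),q.round(2),"wrist",wz.round(0))
E
```

```text
high 1 10 72.1 [0.29 0.23 2.41 3.91 0.52 1.  ] wrist [134.  77. 327.]
high 1 20 63.1 [-0.01  0.11  2.41  2.85  0.19  1.73] wrist [143.  67. 374.]
high 1 30 43.7 [-0.11  0.08  2.41  2.08  0.19  2.4 ] wrist [157.  66. 414.]
front 1 10 26.1 [-0.14  1.79  2.41  2.57  2.55  1.08] wrist [197.  74. 103.]
front 1 20 29.1 [0.13 1.59 2.41 3.3  2.28 1.64] wrist [220.  86. 147.]
front 1 30 33.3 [0.05 0.94 2.41 3.12 1.03 1.48] wrist [245.  87. 212.]
under 1 10 0.3 [-0.12  1.49  2.41  2.76  2.11  1.31] wrist [247.  81. 116.]
under 1 20 9.0 [-0.07  1.3   2.41  2.89  1.78  1.42] wrist [268.  87. 163.]
under 1 30 2.2 [-0.07  1.1   2.41  2.9   1.4   1.47] wrist [283.  89. 213.]
up 1 10 0.0 [-0.07  1.06  2.39  2.87  1.69  1.49] wrist [293.  91. 222.]
up 1 20 0.0 [-0.06  0.88  2.36  2.89  1.32  1.54] wrist [306.  94. 271.]
up 1 30 0.0 [-0.04  0.7   2.29  2.87  0.91  1.61] wrist [328.  98. 318.]
over 1 10 0.0 [-0.    0.89  2.16  2.93  1.31  1.59] wrist [381. 110. 242.]
over 1 20 0.0 [0.   0.76 2.12 2.91 0.97 1.63] wrist [394. 112. 291.]
over 1 30 0.0 [0.01 0.65 2.06 2.86 0.63 1.71] wrist [416. 117. 338.]
[... 446 characters left out ...]
st [245.  87. 212.]
under -1 10 0.3 [-0.12  1.49  2.41  2.76  2.11 -1.83] wrist [247.  81. 116.]
under -1 20 9.0 [-0.07  1.3   2.41  2.89  1.78 -1.72] wrist [268.  87. 163.]
under -1 30 2.2 [-0.07  1.1   2.41  2.9   1.4  -1.67] wrist [283.  89. 213.]
up -1 10 0.0 [-0.07  1.06  2.39  2.87  1.69 -1.65] wrist [293.  91. 222.]
up -1 20 0.0 [-0.06  0.88  2.36  2.89  1.32 -1.6 ] wrist [306.  94. 271.]
up -1 30 0.0 [-0.04  0.7   2.29  2.87  0.91 -1.53] wrist [328.  98. 318.]
over -1 10 0.0 [-0.    0.89  2.16  2.93  1.31 -1.55] wrist [381. 110. 242.]
over -1 20 0.0 [ 0.    0.76  2.12  2.91  0.97 -1.51] wrist [394. 112. 291.]
over -1 30 0.0 [ 0.01  0.65  2.06  2.86  0.63 -1.43] wrist [416. 117. 338.]
```

Pointing straight ahead runs into the elbow limit. I'll check coming in diagonally from the right, with the fingers pointing forward and left, instead.

```bash
cat >> kin.py <<'E'
def tool_R(yw,p,roll=0):  # pointing yw left of bin's +x, p below horizontal
    h=np.cos(yw)*ex+np.sin(yw)*ey; z=np.cos(p)*h-np.sin(p)*Z; y=np.cross(Z,h)
    return np.c_[np.cross(y,z),y,z]@Ro.from_euler('z',roll).as_matrix()
E
python3 - <<'E'
from kin import *
P=(("front",(-50,-60,62)),("under",(15,-20,62)),("mid",(50,-20,150)),("over",(150,-20,190)))
for roll in(0,np.pi,):
 for yd in (30,45,60,75,90):
  for pd in (5,15,25):
   R=tool_R(np.radians(yd),np.radians(pd),roll); out=[]
   for n,pt in P:
    x=W(*pt)-11*R[:,2]
    best=min((ik(x,R,K,[-.2,.9,2.0,j4,1.3,j6]) for j4 in(1,2) for j6 in(-2,0,2)),key=lambda a:a[1]); out.append(best)
   print(round(roll),yd,pd,[round(o[1],1) for o in out],out[1][0].round(2),out[3][0].round(2),"wristz",round(W(0,0,62)[2]+275*np.sin(np.radians(pd))))
E
```

```text
0 30 5 [np.float64(0.0), np.float64(0.0), np.float64(0.0), np.float64(0.0)] [-0.58  1.36  2.21  1.85  1.6   1.16] [-0.35  0.94  2.01  2.04  1.39  1.75] wristz 86
0 30 15 [np.float64(0.0), np.float64(0.0), np.float64(0.0), np.float64(0.0)] [-0.55  1.24  2.26  1.93  1.42  1.23] [-0.33  0.82  2.    1.98  1.17  1.87] wristz 133
0 30 25 [np.float64(0.0), np.float64(0.0), np.float64(0.0), np.float64(0.0)] [-0.5   1.09  2.27  2.    1.22  1.35] [-0.3   0.72  1.96  1.86  0.94  2.06] wristz 178
0 45 5 [np.float64(0.0), np.float64(0.0), np.float64(0.0), np.float64(0.0)] [-0.6   1.26  2.05  1.56  1.48  1.4 ] [-0.4   0.94  1.84  1.7   1.43  1.93] wristz 86
0 45 15 [np.float64(0.0), np.float64(0.0), np.float64(0.0), np.float64(0.0)] [-0.58  1.14  2.09  1.6   1.31  1.47] [-0.39  0.84  1.84  1.62  1.25  2.05] wristz 133
0 45 25 [np.float64(0.0), np.float64(0.0), np.float64(0.0), np.float64(0.0)] [-0.53  1.02  2.11  1.62  1.13  1.57] [-0.35  0.75  1.82  1.5   1.09  2.22] wristz 178
0 60 5 [np.float64(0.0), np.float64(0.0), np.float64(0.0), np.float64(0.0)] [-0.58  1.2   1.87  1.31  1.5   1.64] [-0.41
[... 3099 characters left out ...]
0.37  0.93  1.45  1.16  1.59 -0.85] wristz 133
3 75 25 [np.float64(0.0), np.float64(0.0), np.float64(0.0), np.float64(0.0)] [-0.48  1.    1.77  1.03  1.31 -1.21] [-0.35  0.85  1.45  1.06  1.48 -0.77] wristz 178
3 90 5 [np.float64(0.0), np.float64(0.0), np.float64(0.0), np.float64(0.0)] [-0.45  1.19  1.5   0.93  1.75 -1.22] [-0.34  1.07  1.22  1.13  1.91 -0.81] wristz 86
3 90 15 [np.float64(0.0), np.float64(0.0), np.float64(0.0), np.float64(0.0)] [-0.44  1.1   1.55  0.88  1.61 -1.19] [-0.33  0.99  1.23  1.03  1.8  -0.79] wristz 133
3 90 25 [np.float64(0.0), np.float64(0.0), np.float64(0.0), np.float64(0.0)] [-0.42  1.02  1.59  0.83  1.47 -1.14] [-0.31  0.92  1.25  0.92  1.7  -0.76] wristz 178
```

```bash
cat >> kin.py <<'E'
RF=tool_R(np.radians(40),np.radians(15),np.pi)
def tip(x,y,z,R=RF): return W(x,y,z)-11*R[:,2]
E
python3 - <<'E'
from kin import *
from scipy.spatial.transform import Slerp
s=arm.read_state(); R0=Ro.from_quat(s["ee_rot"]); pA=W(-90,20,260); pB=tip(-90,-10,220)
print("A",row(pA,R0.as_matrix()),"B",row(pB,RF))
q=s["joint_pos"]; sl=Slerp([0,1],Ro.concatenate([R0,Ro.from_matrix(RF)]))
for t in np.linspace(0,1,9):
    R=sl(t).as_matrix(); p=pA+(pB-pA)*t; qn,e=ik(p,R,K,q); print(round(e,2),qn.round(2),"dz tool",R[:,2].round(2)); q=qn
E
```

```text
A [0.0, 0.0, 0.0, -0.02, -0.61, -4.55] B [-7.19, 11.74, 7.59, -0.9, -0.77, -3.98]
0.0 [-0.07  0.27  1.85  0.23  1.09 -0.39] dz tool [-0.04  0.21 -0.98]
0.0 [-0.17  0.27  1.91  0.4   1.04 -0.5 ] dz tool [ 0.02  0.34 -0.94]
0.0 [-0.28  0.27  1.99  0.58  1.02 -0.64] dz tool [ 0.09  0.46 -0.88]
0.0 [-0.39  0.3   2.06  0.76  1.01 -0.8 ] dz tool [ 0.16  0.56 -0.81]
0.0 [-0.49  0.35  2.14  0.94  1.03 -0.97] dz tool [ 0.25  0.65 -0.72]
0.0 [-0.59  0.42  2.23  1.1   1.06 -1.15] dz tool [ 0.33  0.71 -0.62]
0.0 [-0.68  0.52  2.31  1.25  1.12 -1.34] dz tool [ 0.42  0.75 -0.5 ]
0.0 [-0.76  0.67  2.39  1.37  1.19 -1.54] dz tool [ 0.51  0.77 -0.38]
8.75 [-0.8   0.8   2.41  1.39  1.29 -1.63] dz tool [ 0.6   0.76 -0.26]
```

```bash
python3 - <<'E'
from kin import *
q=[-.7,.6,2.3,1.4,1.2,-1.5]
print("B",row(tip(-45,-10,170),RF))
for pt in ((-45,-10,170),(-45,-10,110),(-45,-10,56),(13,-10,56)):
    q,e=ik(tip(*pt),RF,K,q); print(pt,round(e,2),q.round(2))
E
```

```text
B [-7.19, 11.74, 7.59, -1.1, 0.13, -3.0]
(-45, -10, 170) 0.0 [-0.69  0.96  2.36  1.59  1.31 -1.76]
(-45, -10, 110) 0.0 [-0.69  1.14  2.33  1.63  1.32 -1.91]
(-45, -10, 56) 0.0 [-0.69  1.28  2.28  1.66  1.32 -2.01]
(13, -10, 56) 0.0 [-0.56  1.19  2.16  1.73  1.34 -1.79]
```

Emit:
send_rows([
  [0, 0, 0, 0, 0, -1, 0.7],
  [0, 0, 0, 0, -0.1, -2, 1],
  [0, 0, 0, 0, -0.3, -3, 1],
  [0, 0, 0, 0, -0.5, -4, 1],
  [0, 0, 0, 0, -0.6, -4.5, 1],
  [0, 0, 0, 0, -0.6, -4.5, 1],
  [0, 0, 0, 0, -0.6, -4.5, 1],
])

```text
time_s: 7.8
ee_pos: [427.4, 142.6, 256.6]
ee_rot: [0.627, 0.772, 0.066, -0.082]
wrist_force: [0.2, -0.4, -0.4]
grip_width: 0.1
finger_force: 0.0
```

Emit:
send_rows([
  [-0.7, 1.2, 0.8, -0.11, 0.07, 0.15, 1],
  [-1.4, 2.3, 1.5, -0.22, 0.15, 0.3, 1],
  [-2.2, 3.5, 2.3, -0.33, 0.22, 0.45, 1],
  [-2.9, 4.7, 3.0, -0.44, 0.29, 0.6, 1],
  [-3.6, 5.9, 3.8, -0.55, 0.37, 0.75, 1],
  [-4.3, 7.0, 4.6, -0.66, 0.44, 0.9, 1],
  [-5.0, 8.2, 5.3, -0.77, 0.51, 1.05, 1],
  [-5.8, 9.4, 6.1, -0.88, 0.58, 1.2, 1],
  [-6.5, 10.6, 6.8, -0.99, 0.66, 1.35, 1],
  [-7.2, 11.74, 7.6, -1.1, 0.73, 1.5, 1],
  [-7.2, 11.74, 7.6, -1.1, 0.73, 1.5, 1],
  [-7.2, 11.74, 7.6, -1.1, 0.73, 1.5, 1],
  [-7.2, 11.74, 7.6, -1.1, 0.73, 1.5, 1],
])

```text
time_s: 9.43
ee_pos: [471.8, 113.0, 174.0]
ee_rot: [0.713, 0.349, 0.547, -0.265]
wrist_force: [-0.0, 0.2, 0.4]
grip_width: -0.1
finger_force: 0.0
```

```bash
python3 - <<'E'
from kin import *
st(); print("tip",B(arm.read_state()["ee_pos"]+11*Ro.from_quat(arm.read_state()["ee_rot"]).as_matrix()[:,2]))
print("C",row(tip(-45,-10,56),RF)); carton(snap("top"))
s=snap("scene"); cv2.imwrite("pics/s3.png",cv2.resize(s["frame"][120:360,230:550,::-1],(800,600))); carton(s)
E
```

```text
t 9.43 TCP [471.8 113.  174. ] bin [-53.  -15.2 174. ] F [-0.   0.2  0.4] w -0.1 q [-0.688, 0.954, 2.362, 1.594, 1.308, -1.756] tips 11.0
tip [-44.8  -8.3 171.1]
C [-0.03, 0.01, 0.05, -2.23, 0.01, 0.58]
carton(bin frame) 291 70.5 ([[-87.19999694824219, 181.3000030517578], [-86.9000015258789, 111.5], [-36.599998474121094, 111.69999694824219], [-36.900001525878906, 181.5]], [-61.9, 146.5], [50.3, 69.8])
carton(bin frame) 417 70.1 ([[-88.30000305175781, 112.0999984741211], [-34.20000076293945, 109.9000015258789], [-31.200000762939453, 181.1999969482422], [-85.30000305175781, 183.5]], [-59.7, 146.7], [71.4, 54.1])
```

View pics/s3.png

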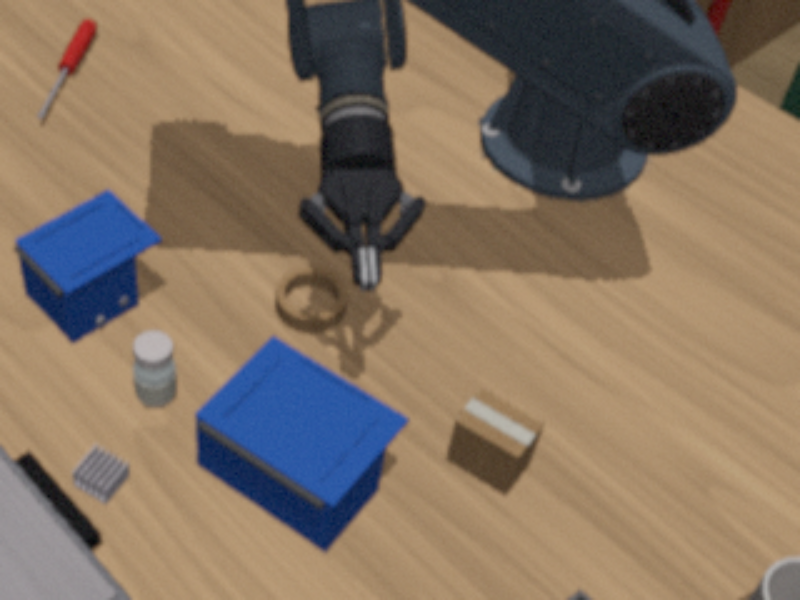

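The carton stands clear at crop (495,440). The closed fingertips are at (368,280), pointing at the bin. I'll lower them in front of the lip.

Emit:
send_rows([
  [0, 0, 0, -0.6, 0, 0.15, 1],
  [0, 0, 0, -1.2, 0, 0.3, 1],
  [0, 0, 0, -1.8, 0, 0.46, 1],
  [0, 0, 0, -2.23, 0, 0.58, 1],
  [0, 0, 0, -2.23, 0, 0.58, 1],
  [0, 0, 0, -2.23, 0, 0.58, 1],
])

```text
time_s: 10.28
ee_pos: [471.2, 112.1, 58.9]
ee_rot: [0.713, 0.348, 0.548, -0.266]
wrist_force: [0.8, -0.0, 0.4]
grip_width: -0.0
finger_force: 0.0
```

```bash
cat >> kin.py <<'E'
def tipnow():
    s=arm.read_state(); return B(s["ee_pos"]+11*Ro.from_quat(s["ee_rot"]).as_matrix()[:,2])
E
python3 - <<'E'
from kin import *
st(); print("tip",tipnow(),"D",row(tip(13,-10,56),RF),"E",row(tip(13,-10,76),RF))
for n in("top","scene"):
    b=(world(snap(n))-F)@np.c_[ex,ey,Z]
    # finger points near the tip
    m=(b[...,0]>-90)&(b[...,0]<-10)&(abs(b[...,1]+10)<60)&(b[...,2]>40)&(b[...,2]<110); P=b[m]
    h=np.array([np.cos(np.radians(40)),np.sin(np.radians(40))]); a=P[:,:2]@h
    i=np.argsort(-a)[:8]; print(n,len(P),"foremost",P[i].round(0).tolist())
E
```

```text
t 10.28 TCP [471.2 112.1  58.9] bin [-53.7 -16.   58.9] F [ 0.8 -0.   0.4] w -0.0 q [-0.692, 1.278, 2.284, 1.655, 1.322, -2.007] tips 11.0
tip [-45.5  -9.2  56.1] D [-0.02, -0.0, 0.02, 0.23, 0.77, 0.85] E [-0.02, -0.0, 0.02, 0.61, 0.77, 0.75]
top 221 foremost [[-45.0, -6.0, 60.0], [-43.0, -10.0, 69.0], [-50.0, -2.0, 63.0], [-48.0, -6.0, 66.0], [-46.0, -9.0, 65.0], [-44.0, -12.0, 67.0], [-51.0, -5.0, 61.0], [-49.0, -8.0, 66.0]]
scene 364 foremost [[-39.0, -8.0, 70.0], [-45.0, -2.0, 61.0], [-46.0, -3.0, 64.0], [-39.0, -11.0, 68.0], [-47.0, -4.0, 66.0], [-41.0, -12.0, 61.0], [-44.0, -8.0, 65.0], [-43.0, -10.0, 57.0]]
```

The depth points put the fingertips where the model says they are. I'll slide under the lip.

Emit:
send_rows([
  [0, 0, 0, 0.05, 0.19, 0.21, 1],
  [0, 0, 0, 0.11, 0.38, 0.42, 1],
  [0, 0, 0, 0.17, 0.57, 0.63, 1],
  [0, 0, 0, 0.21, 0.7, 0.77, 1],
  [0, 0, 0, 0.23, 0.77, 0.85, 1],
  [0, 0, 0, 0.23, 0.77, 0.85, 1],
  [0, 0, 0, 0.23, 0.77, 0.85, 1],
])

```text
time_s: 11.25
ee_pos: [528.2, 122.8, 57.5]
ee_rot: [0.714, 0.347, 0.547, -0.267]
wrist_force: [0.4, -0.7, 0.8]
grip_width: -0.2
finger_force: 0.0
```

```bash
python3 - <<'E'
from kin import *
st(); print("tip",tipnow())
H=np.array([125,81]); q=arm.read_state()["joint_pos"]
# path of the tip: lift to touch, then arc about the hinge at fixed radius, tip ~11+ mm under the plate
for th in (0,10,20,30,40,50,60,70,80,90,97,104,110):
    t=np.radians(th); u=np.array([-np.cos(t),np.sin(t)]); n=np.array([-np.sin(t),-np.cos(t)])
    c=H+(112 if th<60 else 112-(th-60)*.3)*u+11*n
    r=row(tip(c[0],-10,c[1]),RF); q,e=ik(tip(c[0],-10,c[1]),RF,K,q)
    print(th,c.round(0),r[3:],round(e,1),q.round(2))
E
```

```text
t 11.25 TCP [528.2 122.8  57.5] bin [  4.3 -17.1  57.5] F [ 0.4 -0.7  0.8] w -0.2 q [-0.562, 1.194, 2.159, 1.727, 1.336, -1.785] tips 11.0
tip [ 12.4 -10.3  54.6]
0 [13. 70.] [0.3, 0.0, -0.07] 0.0 [-0.56  1.16  2.17  1.73  1.33 -1.76]
10 [13. 90.] [0.68, -0.0, -0.17] 0.0 [-0.56  1.11  2.19  1.72  1.33 -1.73]
20 [ 16. 109.] [1.06, 0.04, -0.23] 0.0 [-0.55  1.06  2.19  1.71  1.32 -1.69]
30 [ 23. 127.] [1.45, 0.12, -0.23] 0.0 [-0.54  1.    2.19  1.71  1.32 -1.63]
40 [ 32. 145.] [1.82, 0.25, -0.17] 0.0 [-0.52  0.95  2.17  1.71  1.31 -1.56]
50 [ 45. 160.] [2.16, 0.41, -0.07] 0.0 [-0.5   0.91  2.15  1.71  1.3  -1.48]
60 [ 59. 172.] [2.46, 0.6, 0.09] 0.0 [-0.48  0.87  2.12  1.72  1.28 -1.41]
70 [ 77. 180.] [2.67, 0.83, 0.31] 0.0 [-0.45  0.85  2.08  1.72  1.27 -1.35]
80 [ 96. 183.] [2.82, 1.06, 0.57] 0.0 [-0.42  0.84  2.03  1.73  1.25 -1.29]
90 [114. 184.] [2.9, 1.3, 0.83] 0.0 [-0.4   0.84  1.99  1.74  1.24 -1.25]
97 [126. 182.] [2.92, 1.46, 1.02] 0.0 [-0.39  0.84  1.96  1.75  1.23 -1.22]
104 [138. 180.] [2.91, 1.61, 1.21] 0.0 [-0.37  0.85  1.93  1.75  1.22 -1.2 ]
110 [148. 176.] [2.88, 1.74, 1.37] 0.0 [-0.36  0.86  1.91  1.76  1.22 -1.19]
```

Emit:
send_rows([
  [0, 0, 0, 0.15, 0, -0.04, 1],
  [0, 0, 0, 0.3, 0, -0.07, 1],
  [0, 0, 0, 0.4, 0, -0.1, 1],
  [0, 0, 0, 0.55, 0, -0.13, 1],
  [0, 0, 0, 0.7, 0, -0.17, 1],
  [0, 0, 0, 0.87, 0.02, -0.2, 1],
  [0, 0, 0, 1.06, 0.04, -0.23, 1],
  [0, 0, 0, 1.25, 0.08, -0.23, 1],
  [0, 0, 0, 1.45, 0.12, -0.23, 1],
  [0, 0, 0, 1.45, 0.12, -0.23, 1],
])

```text
time_s: 12.5
ee_pos: [538.2, 125.4, 131.6]
ee_rot: [0.713, 0.348, 0.548, -0.266]
wrist_force: [-0.7, -0.4, -0.2]
grip_width: -0.2
finger_force: 0.4
```

```bash
python3 - <<'E'
from kin import *
st(); print("tip",tipnow())
s=snap("scene"); cv2.imwrite("pics/s4.png",cv2.resize(s["frame"][120:360,230:550,::-1],(800,600)))
E
```

```text
t 12.5 TCP [538.2 125.4 131.6] bin [ 14.6 -16.7 131.6] F [-0.7 -0.4 -0.2] w -0.2 q [-0.542, 1.001, 2.188, 1.706, 1.315, -1.621] tips 11.0
tip [ 22.7  -9.8 128.7]
```

View pics/s4.png

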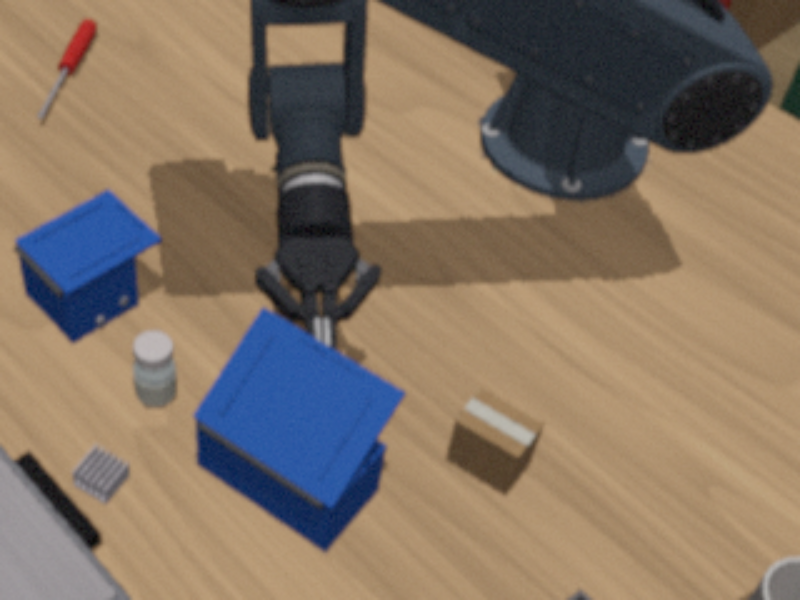

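The lid is up about 30°, resting on the tips at crop (322,330). I'll keep following the arc past upright.

Emit:
send_rows([
  [0, 0, 0, 0.18, 0.06, 0.03, 1],
  [0, 0, 0, 0.37, 0.13, 0.06, 1],
  [0, 0, 0, 0.54, 0.21, 0.11, 1],
  [0, 0, 0, 0.71, 0.29, 0.16, 1],
  [0, 0, 0, 0.86, 0.38, 0.24, 1],
  [0, 0, 0, 1.01, 0.48, 0.32, 1],
  [0, 0, 0, 1.12, 0.59, 0.43, 1],
  [0, 0, 0, 1.22, 0.71, 0.54, 1],
  [0, 0, 0, 1.3, 0.83, 0.67, 1],
  [0, 0, 0, 1.37, 0.94, 0.8, 1],
  [0, 0, 0, 1.41, 1.06, 0.93, 1],
  [0, 0, 0, 1.45, 1.18, 1.06, 1],
  [0, 0, 0, 1.46, 1.26, 1.15, 1],
  [0, 0, 0, 1.47, 1.34, 1.25, 1],
  [0, 0, 0, 1.46, 1.42, 1.35, 1],
  [0, 0, 0, 1.46, 1.49, 1.44, 1],
  [0, 0, 0, 1.45, 1.56, 1.52, 1],
  [0, 0, 0, 1.45, 1.56, 1.52, 1],
])

```text
time_s: 14.8
ee_pos: [656.6, 149.6, 180.6]
ee_rot: [0.714, 0.347, 0.547, -0.266]
wrist_force: [-0.6, -0.2, -0.2]
grip_width: -0.0
finger_force: 0.0
```

```bash
python3 - <<'E'
from kin import *
st(); print("tip",tipnow(), "retreat",row(tip(10,-60,215),RF))
s=snap("scene"); cv2.imwrite("pics/s5.png",cv2.resize(s["frame"][120:360,230:550,::-1],(800,600)))
E
```

```text
t 14.8 TCP [656.6 149.6 180.6] bin [135.5 -17.2 180.6] F [-0.6 -0.2 -0.2] w -0.0 q [-0.366, 0.853, 1.918, 1.754, 1.219, -1.193] tips 11.0
tip [143.6 -10.3 177.8] retreat [-0.02, 0.0, 0.0, 0.02, -0.96, -2.78]
```

View pics/s5.png

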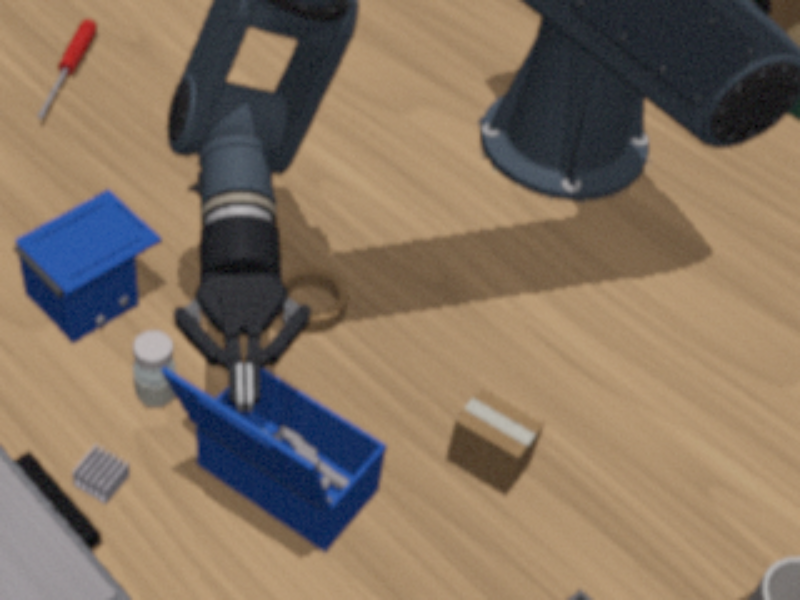

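The lid leans back past upright (crop 170–330, 370–500). I'll withdraw backwards along the fingers.

Emit:
send_rows([
  [0, 0, 0, 0, -0.1, -0.3, 1],
  [0, 0, 0, 0, -0.3, -0.9, 1],
  [0, 0, 0, 0, -0.6, -1.7, 1],
  [0, 0, 0, 0.02, -0.96, -2.5, 1],
  [0, 0, 0, 0.02, -0.96, -2.78, 1],
  [0, 0, 0, 0.02, -0.96, -2.78, 1],
  [0, 0, 0, 0.02, -0.96, -2.78, 1],
  [0, 0, 0, 0.02, -0.96, -2.78, 1],
  [0, 0, 0, 0.02, -0.96, -2.78, 1],
  [0, 0, 0, 0.02, -0.96, -2.78, 1],
])

```text
time_s: 16.1
ee_pos: [535.9, 74.2, 217.7]
ee_rot: [0.713, 0.347, 0.547, -0.267]
wrist_force: [-0.3, 0.3, -0.4]
grip_width: 0.2
finger_force: 0.0
```

```bash
python3 - <<'E'
from kin import *
st(); print("tip",tipnow())
s=snap("scene"); carton(s); w=world(s); b=(w-F)@np.c_[ex,ey,Z]; f=s["frame"].astype(int)
m=(f[...,2]>f[...,0]+50)&(b[...,2]>110)&(abs(b[...,1])<90)&(b[...,0]>90)&(b[...,0]<220)
c=np.polyfit(b[m][:,2],b[m][:,0],1); print("lid pts",m.sum(),"angle",np.pi/2+np.arctan(c[0]))
cv2.imwrite("pics/s6.png",s["frame"][...,::-1])
E
```

```text
t 16.1 TCP [535.9  74.2 217.7] bin [  1.9 -66.3 217.7] F [-0.3  0.3 -0.4] w 0.2 q [-0.659, 0.764, 2.167, 1.52, 1.314, -1.353] tips 11.0
tip [ 10.1 -59.4 214.8]
carton(bin frame) 414 70.2 ([[-87.69999694824219, 180.39999389648438], [-85.0999984741211, 109.0999984741211], [-31.0, 111.0999984741211], [-33.599998474121094, 182.39999389648438]], [-59.3, 145.8], [54.1, 71.3])
lid pts 376 angle 1.9656559927890356
```

View pics/s6.png

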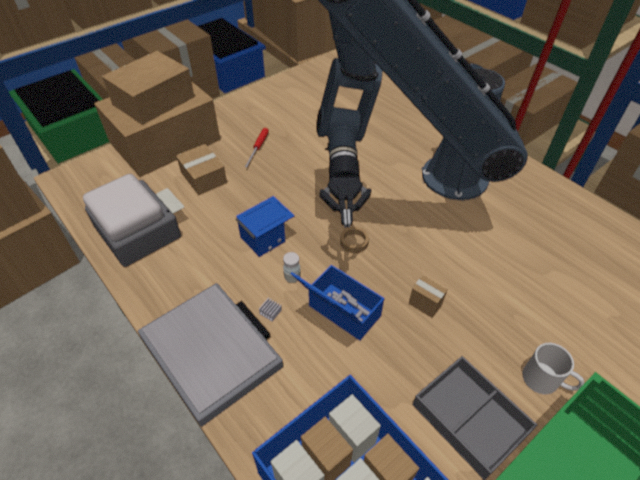

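The wide bin stands open at (345,300), its lid leaning back at about 1.97 rad. The carton stands clear at (427,296), the narrow bin is shut, nothing else has moved, and the arm touches nothing.

```bash
python3 -c "
from plant import order
print(order.finish_job())"
```

```text
the job is handed in; nothing more can be done
None
```

The job is handed in: the carton was pushed left and stands about 30 mm clear of the wide bin, whose lid leans back open by itself at about 1.97 rad; the narrow bin is shut and nothing else looked moved in the last picture (about 16 s used).

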